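# Restock the jar lane first-in-first-out

### The job

Restock the grey-lid lane of the stock tray first-in-first-out: slide the two old grey-lid jars, in their present order, forward until the first stands against the front stop and the second against the first, then load the orange-lid jar from the sloped rack upright behind them and after it the blue-lid jar behind that. Set the new jars down in the lane rather than dropping them. Finally slide the lane's black pusher forward until the whole row of four is snug against the front stop, and leave all other stock and belongings where they are.

Things in the scene. Friction and masses are not known exactly. Their poses are not given: they have to be found in the camera images.
- tray: fixed white two-lane stock tray, 260 mm long (x) by 190 mm wide (y), origin at the centre of its underside; its -x end, towards the robot, is the front. Floor top at z = 6 mm, rails beside the lanes to z = 17 mm, end walls to z = 26 mm (front stop) and 20 mm (back). Lane centre lines: y = +45 mm (blue tab, to be restocked) and y = -45 mm (yellow tab, other stock)
- lane_front (a point): front end of the lane to restock: on its floor and centre line, at the inner face of the front stop; axes as the tray's, +x runs back along the lane. The lane is 50 mm wide between 4 mm rails and 248 mm long. A snug row of four has its jar centres at x = 20, 60, 100 and 140 mm and z = 30 mm from here
- old_a_c (a point): old jar nearest the front stop in the lane to restock: white, grey lid; round screw-lid jar, 40 mm diameter, 60 mm tall, straight sides, about 120 g (varies); this point is at its centre, half-way up (30 mm above its underside), its z axis runs along the jar towards the lid. Stands upright on the lane's floor.
- old_b_c (a point): second old jar, behind the first in the same lane: white, grey lid; round screw-lid jar, 40 mm diameter, 60 mm tall, straight sides, about 120 g (varies); this point is at its centre, half-way up (30 mm above its underside), its z axis runs along the jar towards the lid. Stands upright on the lane's floor.
- orange_c (a point): new jar to load first: white, orange lid; round screw-lid jar, 40 mm diameter, 60 mm tall, straight sides, about 120 g (varies); this point is at its centre, half-way up (30 mm above its underside), its z axis runs along the jar towards the lid. At the start it stands in one of the three pockets of the sloped rack, its lid end leaning 30 degrees towards the rack's -x.
- blue_c (a point): new jar to load last: white, blue lid; round screw-lid jar, 40 mm diameter, 60 mm tall, straight sides, about 120 g (varies); this point is at its centre, half-way up (30 mm above its underside), its z axis runs along the jar towards the lid. At the start it stands in another pocket of the sloped rack, leaning like the orange one.
- rack: fixed blue sloped rack, 262 mm wide (y), 85 mm deep, origin at the centre of its underside, its -x side facing the tray (the robot's right). A shelf tilted 30 degrees (low edge at -x) carries three jars square to it at y = -85, 0, 85 mm, undersides centred 50 mm above the table. A 14 mm lip and 12 mm dividers (pockets 44 mm wide) hold their feet; jars lift out along their own axis
- pusher (a joint): black pusher block of the lane to restock, sliding along the lane's centre line with light friction (about 1.5 N), staying where it is left. 0 = fully back, grows as it slides forward (towards the tray's -x, up to 0.16 m). At 0.069 m its front face touches a snug row of four jars.
- pusher_c (a point): on the pusher block's axis, 55 mm above the table, 21 mm below its top. The block is 24 mm long (along the lane), 26 mm wide (across the lane), top 76 mm above the table, with an orange band; its front face is 12 mm ahead of this point. It can be pinched across its width from above.
- green_c (a point): bystander in the remaining pocket of the sloped rack, not to be moved: green lid; round screw-lid jar, 40 mm diameter, 60 mm tall, straight sides, about 120 g (varies); this point is at its centre, half-way up (30 mm above its underside), its z axis runs along the jar towards the lid. Leans like the other two.
- near_a_c (a point): bystander in the tray's other lane: amber, yellow lid; round screw-lid jar, 40 mm diameter, 60 mm tall, straight sides, about 120 g (varies); this point is at its centre, half-way up (30 mm above its underside), its z axis runs along the jar towards the lid. 
- near_b_c (a point): bystander in the tray's other lane: amber, yellow lid; round screw-lid jar, 40 mm diameter, 60 mm tall, straight sides, about 120 g (varies); this point is at its centre, half-way up (30 mm above its underside), its z axis runs along the jar towards the lid. 
- mouse: bystander: black computer mouse, 110 x 60 x 33 mm, origin under its centre
- notes: bystander: green pad of notes, 76 x 76 x 14 mm, origin under its centre
- mug: bystander: white mug, 80 mm rim diameter, 90 mm tall, handle at its +y, origin under its centre
- tape: bystander: yellow roll of tape lying flat, 90 mm diameter, 19 mm high, origin under its centre

How it is judged:
By the outcome, as a careful person would: the job done as asked, in the order asked, and still so for the second after the job is handed in, with the robot touching nothing.
It also fails if it takes over 67 s, if anything falls off the work surface, if the arm or the gripper's body presses on something with over 40 N, if the wrist force passes 120 N, or if a joint passes its speed limit or range.

### The arm

A 6-joint arm with a two-finger parallel gripper is mounted at the origin on the work surface. World frame = base frame: x ahead of the robot, y to its left, z up, the work surface at z = 0. Lengths are in m, angles in rad, forces in N, time in s.
With the tool pointing down it reaches from about 0.375 to 0.9 m from the base axis. Payload 3.1 kg.
Tool frame: the origin (TCP) lies on the mounting face of the last link; the fingertips stand 182 mm ahead of it and the grasp point (between the pads) lies 164 mm ahead of it; z points along the fingers, y is the direction in which the jaws open and shut (so a half turn about z gives the same grasp; the last joint's range is limited). The gripper opens to 87 mm and grips with 3 to 60 N. Pads are 19 mm wide; open, the fingers measure 117 mm over their backs; the gripper's body (75 mm by 190 mm) begins 51 mm behind the grasp point.
Start: joints at [0.947, 0.527, 1.433, -0, 1.181, -0.178], TCP at [0.269, 0.564, 0.405] pointing down, gripper open.
Joint ranges: [-3.08, 3.08], [-0.75, 2.2], [0.22, 2.44], [-1.43, 4.57], [0, 2.65], [-2.85, 2.85]. Speed limits (rad/s): [2.79, 2.79, 3.14, 3.14, 3.14, 3.14].

### API

Orientations are given as a unit quaternion [w, x, y, z].
In Python, from bench import monitor, viewer, env gives the robot as it stands.
- The arm moves only by the tool play_rows, never from a script. Its argument "increments" is a list that holds one entry, the list of rows, each a list of 7 numbers: the shift along the tool's x, y, z in cm, then the turn, a rotation vector about the tool's x, y, z in degrees, then the closure, from 0 (fully open) to 1 (shut). In form: [[[dx, dy, dz, wx, wy, wz, jaw], ...]]. A call has 1 to 10 rows; each row is the pose to reach, as a shift and turn from the pose commanded when the call began, along the tool's axes at that moment; what a row does not reach only later rows make up. A row lasts 1/10 s, in which the tool goes at most 50 mm and 8.59 degrees, less where a joint would pass 70% of its speed; a pose out of reach is approached as far as the arm can. A call with a gripper value outside its range is refused whole. The fingers move at their own pace and stop on an object; the grip force is fixed at half the most. Time passes only in rows, so rows that repeat a pose let the fingers close. It gives the time, the measured TCP pose, the force and the opening at its end, in the units of the state.
- monitor.sense(): the state, without advancing time (a new reading comes with each control period).
- viewer.capture(name): name is "side" or "top" or "wrist"; returns (picture, depth): 400x640x3 uint8, red, green, blue; 400x640 float32, m along the optical axis (not along the pixel's ray), 0 where there is no reading.
- viewer.get_calibration(name): a dict with "vfov" (degrees; the focal length in pixels is half the picture's height over the tangent of half this angle, whatever the lens; pixels are square), "cx", "cy" (the principal point, pixels), "position" and "orientation" of the camera in the world. Camera axes: x right, y down, z forward; pixel columns grow to the right and rows downward; lengths in m; the calibration is good to about 2 mm. The wrist camera is an equidistant fisheye: a pixel r from the principal point sees the ray r / f radians off the axis. A picture is of the moment at which its call begins: read the wrist's pose just before it. get_calibration takes no time and is no camera call; for the wrist camera it gives the pose at the moment of the call.
- env.hand_in(): hands the job in, once; it reports no verdict.
Trained networks look in the newest picture that a camera, given by its name, has taken for a name from the list of things; names that differ only in an ending like _2 or _b are one class to them, and where a whole thing is asked for, a point or a joint stands for the part that bears it (a point fixed in the world has none). Each returns a list of dicts, best first, with "conf" (0 to 1); they miss things now and then, are a little off and sometimes report something else, mostly with a low value. They report only what shows in the picture. A call takes as long as a camera call.
- viewer.cut_out(camera, label): "mask" (400x640 bool, what is visible of it) and "rect" ([left, top, right, bottom] in pixels, round what is visible of it).
The state is a dict: "clock": time; "qpos": joint angles; "qd": joint speeds; "joint_efforts": joint torques, N m; "eef_pos": TCP position; "orientation": TCP orientation; "ft_force": force on the tool from outside, world axes, zero at the start; "moment": the same for the moment, N m; "finger_gap": opening from 0.0 (shut) to 1.0 (fully open).
Only numpy, scipy, OpenCV 4.12 (cv2) and the standard library are available. Lean on these libraries where they do the work, as an engineer would, in place of code of your own. Each camera call takes 0.05 s, during which the arm holds its last target. There are 200 camera calls.

## Working session

There is one attempt and no reset: what is moved stays moved. The work goes in short steps, Python scripts to look and compute and a tool call to move; the robot and the scene stay as the last step left them, time stands still between calls to the robot, and variables do not carry over. Pictures are saved under pics/ and viewed, about 8 in all and at most 12, crops included, and the job is handed in when it is done.

Besides the shell and the picture viewer there is one more tool, called after "Call:" as name([rows], argument=value, ...), one row to a line, values as JSON. play_rows: Moves the arm, as the interface text tells. Its arguments: {"type":"object","properties":{"increments":{"type":"array"}},"required":["increments"]}

```bash
mkdir -p pics; ls; cat > h.py <<'E'
import numpy as np, cv2
from scipy.spatial.transform import Rotation as R
from bench import monitor, viewer, env
def rot(q): return R.from_quat([q[1],q[2],q[3],q[0]])
def cal(n):
    c=viewer.get_calibration(n); f=200/np.tan(np.radians(c['vfov']/2)); return c,f
def pts(n,depth,mask=None,c=None):
    c0,f=cal(n); c=c or c0
    m=depth>0
    if mask is not None: m&=mask
    v,u=np.nonzero(m); z=depth[v,u]
    x=(u-c['cx'])/f; y=(v-c['cy'])/f
    if n=='wrist':
        r=np.hypot(x,y)+1e-9; t=np.tan(r)/r; x=x*t; y=y*t
    P=np.c_[x*z,y*z,z]
    return rot(c['orientation']).apply(P)+c['position'], (u,v)
def snap(n,save):
    im,d=viewer.capture(n); cv2.imwrite('pics/%s.png'%save,im[...,::-1]); return im,d
E
python3 - <<'E'
from h import *
print(monitor.sense())
for n in ['top','side']:
    im,d=snap(n,n+'0'); print(cal(n))
    np.save(n+'_d.npy',d); np.save(n+'_i.npy',im)
    for l in ['tray','rack','old_a_c','orange_c','blue_c','green_c','pusher','near_a_c','mug','mouse','tape','notes']:
        for r in viewer.cut_out(n,l)[:3]:
            P,_=pts(n,d,r['mask'])
            if len(P): print(n,l,round(r['conf'],2),[int(a) for a in r['rect']],'med',np.median(P,0).round(3),'lo',np.percentile(P,3,axis=0).round(3),'hi',np.percentile(P,97,axis=0).round(3))
E
```

```text
pics
{'clock': 0.0, 'qpos': array([ 9.46505022e-01,  5.28446439e-01,  1.43390560e+00,  1.21667799e-05,
        1.18137591e+00, -1.78480626e-01]), 'qd': array([-9.69218546e-04, -2.05227185e-04, -1.63103159e-04, -2.13643352e-04,
        3.69738221e-04, -1.02492780e-05]), 'joint_efforts': array([ 2.59066073e-04, -4.40037024e+01, -1.76590776e+01,  6.32920861e-02,
        5.82050357e-02, -1.72877708e-04]), 'eef_pos': array([0.26924949, 0.56364715, 0.40378228]), 'orientation': array([-4.22302388e-04,  2.21066144e-01,  9.75258233e-01, -9.80593480e-04]), 'ft_force': array([0.46071278, 1.27172554, 0.69984602]), 'moment': array([-0.0161761 , -0.0228869 , -0.06671094]), 'finger_gap': 0.9975128363781536}
({'vfov': 54.43697076679224, 'cx': 309.7816592934714, 'cy': 202.21069965931795, 'position': array([ 0.50764805, -0.05792833,  1.10826894]), 'orientation': array([ 0.025453  , -0.70578731,  0.70762531, -0.02197358])}, np.float64(388.84927680555785))
top tray 0.89 [304, 155, 383, 252] med [ 0.582 -0.144  0.008] lo [ 0.453 -0.236  0.003] hi [ 0.7   -0.056  0.032]
top rack 0.64 [168, 172, 208, 264] 
[... 3216 characters left out ...]
 0.701 -0.084  0.076]
side near_a_c 0.57 [334, 232, 353, 261] med [ 0.487 -0.208  0.057] lo [ 0.476 -0.22   0.011] hi [ 0.51  -0.186  0.067]
side mug 0.69 [305, 117, 336, 154] med [0.722 0.108 0.059] lo [0.695 0.083 0.005] hi [0.771 0.159 0.089]
side mug 0.56 [314, 201, 332, 227] med [ 0.518 -0.117  0.056] lo [ 0.508 -0.128  0.009] hi [ 0.541 -0.093  0.067]
side mouse 0.66 [348, 335, 409, 399] med [ 0.359 -0.414  0.025] lo [ 0.317 -0.438  0.014] hi [ 0.413 -0.385  0.034]
side tape 0.72 [232, 181, 269, 206] med [0.466 0.092 0.017] lo [ 0.425  0.053 -0.   ] hi [0.505 0.136 0.02 ]
side notes 0.93 [426, 244, 478, 283] med [ 0.646 -0.38   0.013] lo [ 0.609 -0.418  0.005] hi [ 0.686 -0.34   0.016]
```

```bash
python3 - <<'E'
import cv2,numpy as np
a=cv2.imread('pics/top0.png')[110:310,150:470];b=cv2.imread('pics/side0.png')[90:310,150:470]
a=cv2.resize(a,None,fx=2.4,fy=2.4)[:, :];b=cv2.resize(b,None,fx=2.4,fy=2.4)
cv2.imwrite('pics/a.png',a);cv2.imwrite('pics/b.png',b)
E
```

```text
(no output)
```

View pics/a.png

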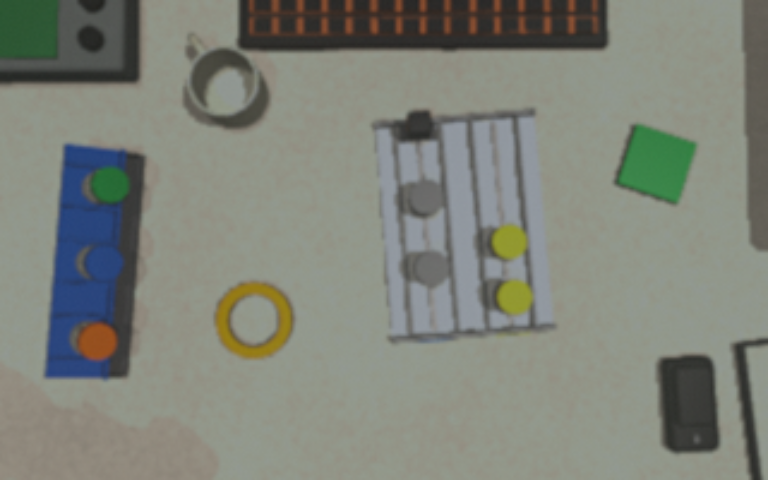

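View pics/b.png

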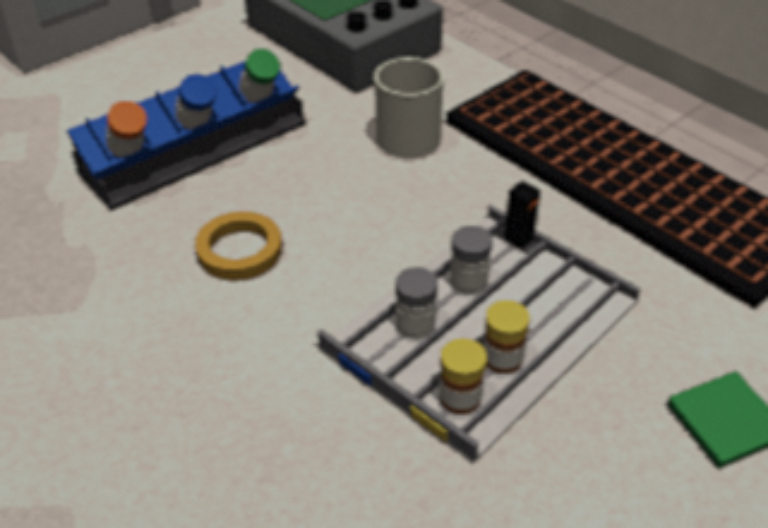

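```bash
cat >> h.py <<'E'
from scipy.optimize import least_squares
def sdf(P,c,a,r=.02,h=.03):
    d=P-c; t=d@a; rad=np.linalg.norm(d-np.outer(t,a),axis=1)
    q=np.c_[rad-r,abs(t)-h]
    return np.linalg.norm(np.maximum(q,0),axis=1)+np.minimum(q.max(1),0)
def fitcyl(P,c0,a):
    s=least_squares(lambda c:sdf(P,c,a),c0,loss='soft_l1',f_scale=.0015); return s.x, np.median(abs(sdf(P,s.x,a)))
E
python3 - <<'E'
from h import *
D={n:(np.load(n+'_i.npy'),np.load(n+'_d.npy')) for n in ['top','side']}
def col(n,lo,hi,smin,box):
    im,d=D[n]; P,(u,v)=pts(n,d); hsv=cv2.cvtColor(im,cv2.COLOR_RGB2HSV)[v,u]
    k=(abs(P[:,:2]-np.array(box)).max(1)<.06)&(P[:,2]>.025)
    return P[k],hsv[k]
psi=np.radians(85.8)
for it in range(2):
    rx=np.array([np.cos(psi),np.sin(psi),0]); ax=-rx*.5+np.array([0,0,np.sqrt(.75)])
    C={}
    for n in D:
        P,_=pts(n,D[n][1]); 
        print(n,'table z',np.median(P[(abs(P[:,0]-.5)<.03)&(abs(P[:,1]-0)<.03)][:,2]).round(4))
        for nm,g,a in [('orange',[.45,.275,.08],ax),('blue',[.532,.27,.08],ax),('green',[.615,.265,.08],ax),('olda',[.522,-.106,.036],[0,0,1.]),('oldb',[.604,-.101,.036],[0,0,1.]),('neara',[.495,-.194,.036],[0,0,1.])]:
            a=np.array(a)
            k=sdf(P,np.array(g),a)<.012; t=(P-g)@a; k&=t>-.015
            c,r=fitcyl(P[k],np.array(g),a); k=sdf(P,c,a)<.006; k&=(P-c)@a>-.018; c,r=fitcyl(P[k],c,a)
            C[n,nm]=c; print(n,nm,c.round(4),k.sum(),r.round(4))
    v=np.mean([C[n,'orange']-C[n,'green'] for n in D],0); psi=np.arctan2(-v[0],v[1]); print('rack yaw',np.degrees(psi),np.linalg.norm(v))
for n in D:
    P,_=pts(n,D[n][1]); z0=np.median(P[(abs(P[:,0]-.5)<.03)&(abs(P[:,1])<.03)][:,2])
    k=(abs(P[:,0]-.58)<.16)&(abs(P[:,1]+.146)<.13)&(P[:,2]-z0>.004)&(P[:,2]-z0<.027)
    im=np.zeros((400,400),np.uint8); ij=((P[k][:,:2]-[.38,-.35])*1000).astype(int); im[ij[:,1],ij[:,0]]=255
    im=cv2.morphologyEx(im,cv2.MORPH_CLOSE,np.ones((9,9)));im=cv2.morphologyEx(im,cv2.MORPH_OPEN,np.ones((9,9)))
    c=max(cv2.findContours(im,0,1)[0],key=cv2.contourArea); r=cv2.minAreaRect(c); print(n,'tray c',np.array(r[0])/1000+[.38,-.35],r[1:])
    # front wall & pusher
    k=(abs(P[:,0]-.69)<.04)&(abs(P[:,1]+.095)<.03)&(P[:,2]>.068); q=P[k]; print('pusher top',q.min(0).round(4),q.max(0).round(4),np.median(q,0).round(4))
E
```

```text
top table z 0.0008
top orange [0.4478 0.2691 0.077 ] 251 0.0009
top blue [0.5325 0.2634 0.0771] 245 0.0009
top green [0.6174 0.2581 0.077 ] 250 0.0009
top olda [ 0.524  -0.1055  0.037 ] 176 0.001
top oldb [ 0.6058 -0.0999  0.0373] 185 0.0011
top neara [ 0.4933 -0.1977  0.0368] 192 0.0009
side table z -0.0005
side orange [0.4498 0.2663 0.0757] 327 0.0008
side blue [0.5348 0.261  0.0756] 303 0.0008
side green [0.6196 0.2555 0.0755] 284 0.001
side olda [ 0.5279 -0.108   0.0356] 428 0.0007
side oldb [ 0.6081 -0.1016  0.0355] 390 0.0007
side neara [ 0.4958 -0.1997  0.0358] 485 0.0006
rack yaw 86.31371749357622 0.17007995348125193
top table z 0.0008
top orange [0.4478 0.2691 0.077 ] 251 0.0009
top blue [0.5326 0.2634 0.0771] 245 0.0009
top green [0.6174 0.2581 0.0769] 250 0.0009
top olda [ 0.524  -0.1055  0.037 ] 176 0.001
top oldb [ 0.6058 -0.0999  0.0373] 185 0.0011
top neara [ 0.4933 -0.1977  0.0368] 192 0.0009
side table z -0.0005
side orange [0.4498 0.2663 0.0757] 327 0.0008
side blue [0.5347 0.261  0.0756] 302 0.0008
side green [0.6196 0.2555 0.0755] 284 0.001
side olda [ 0.5279 -0.108   0.0356] 428 0.0007
side oldb [ 0.6081 -0.1016  0.0355] 390 0.0007
side neara [ 0.4958 -0.1997  0.0358] 485 0.0006
rack yaw 86.31229174185744 0.17005181982458967
top tray c [ 0.57358284 -0.14646809] ((268.5732421875, 194.6092987060547), 3.13246488571167)
pusher top [ 0.6769 -0.1047  0.0685] [ 0.7014 -0.078   0.0807] [ 0.6875 -0.0913  0.0767]
side tray c [ 0.58649551 -0.14914757] ((243.47605895996094, 191.1636505126953), 4.210498332977295)
pusher top [ 0.6774 -0.1092  0.068 ] [ 0.7019 -0.081   0.0781] [ 0.6881 -0.0971  0.075 ]
```

```bash
cat >> h.py <<'E'
YAW=np.radians(3.7); U=np.array([np.cos(YAW),np.sin(YAW),0]); V=np.array([-U[1],U[0],0]); F=np.array([.448,-.1096,0])
Z=np.array([0,0,1.])
RL=R.from_matrix(np.c_[U,-V,-Z])           # lane: tool x=+lane x
PSI=np.radians(86.3); RX=np.array([np.cos(PSI),np.sin(PSI),0]); RY=np.array([-RX[1],RX[0],0])
AX=-.5*RX+np.sqrt(.75)*Z
RR=R.from_matrix(np.c_[np.cross(-RY,-AX),-RY,-AX])
ORANGE=np.array([.4488,.2677,.0762]); BLUE=np.array([.5336,.2622,.0762])
def lane(x,tipz,y=0): return F+U*x+V*y+Z*(tipz+.182), RL       # TCP pose
def rackp(c,up): return c+AX*(up+.164), RR   # grasp point 'up' above jar centre
def plan(*ts,start=None):
    if start is None:
        s=monitor.sense(); start=(s['eef_pos'],rot(s['orientation'])); print('t',s['clock'],'tcp',s['eef_pos'].round(4),'F',s['ft_force'].round(1),'gap',round(s['finger_gap'],3),'q',s['qpos'].round(2))
    p0,r0=start
    for p,r in ts:
        print((r0.inv().apply(p-p0)*100).round(2),np.degrees((r0.inv()*r).as_rotvec()).round(1))
E
python3 -c "
from h import *
print(RR.as_matrix().round(3),RL.as_matrix().round(3))
plan(lane(.204,.14),lane(.204,.024))"
```

```text
[[ 0.056  0.998  0.032]
 [ 0.864 -0.065  0.499]
 [ 0.5    0.    -0.866]] [[ 0.998  0.065  0.   ]
 [ 0.065 -0.998  0.   ]
 [ 0.     0.    -1.   ]]
t 1.3 tcp [0.2695 0.5639 0.4047] F [0.1 0.3 0.4] gap 0.999 q [ 0.95  0.53  1.43  0.    1.18 -0.18]
[-62.95 -43.1    8.27] [ -0.    0.  150.8]
[-62.95 -43.1   19.87] [ -0.    0.  150.8]
```

Call:
play_rows([
  [[-63, -43.1, 8, 0, 0, 150.8, 1], [-63, -43.1, 8, 0, 0, 150.8, 1], [-63, -43.1, 8, 0, 0, 150.8, 1], [-63, -43.1, 8, 0, 0, 150.8, 1], [-63, -43.1, 8, 0, 0, 150.8, 1], [-63, -43.1, 8, 0, 0, 150.8, 1], [-63, -43.1, 8, 0, 0, 150.8, 1], [-63, -43.1, 8, 0, 0, 150.8, 1], [-63, -43.1, 8, 0, 0, 150.8, 1], [-63, -43.1, 8, 0, 0, 150.8, 1]],
])

```text
clock: 2.3
eef_pos: [0.5196, 0.1317, 0.3527]
orientation: [0.0, 0.828, 0.56, 0.0]
ft_force: [1.6, 0.5, 0.7]
finger_gap: 0.173
```

```bash
python3 -c "
from h import *
plan(lane(.204,.14),lane(.204,.024))"
```

```text
t 2.3 tcp [0.5196 0.1317 0.3527] F [1.6 0.5 0.7] gap 0.173 q [0.04 0.48 1.71 0.   0.95 0.42]
[-16.26  20.74   3.08] [ 0.  -0.  64.4]
[-16.26  20.73  14.68] [ 0.  -0.  64.4]
```

Call:
play_rows([
  [[-16.2, 20.7, 3, 0, 0, 64.4, 1], [-16.2, 20.7, 3, 0, 0, 64.4, 1], [-16.2, 20.7, 3, 0, 0, 64.4, 1], [-16.2, 20.7, 3, 0, 0, 64.4, 1], [-16.2, 20.7, 3, 0, 0, 64.4, 1], [-16.2, 20.7, 3, 0, 0, 64.4, 1], [-16.2, 20.7, 3, 0, 0, 64.4, 1], [-16.2, 20.7, 3, 0, 0, 64.4, 1], [-16.2, 20.7, 3, 0, 0, 64.4, 1], [-16.2, 20.7, 3, 0, 0, 64.4, 1]],
])

```text
clock: 3.3
eef_pos: [0.652, -0.0929, 0.3226]
orientation: [-0.0, 0.999, 0.037, -0.0]
ft_force: [0.7, 0.3, 0.2]
finger_gap: 0.006
```

```bash
python3 -c "
from h import *
plan(lane(.204,.14),lane(.204,.024))
s=monitor.sense();c,f=cal('wrist');print(c,f)
im,d=snap('wrist','w1')
P,(u,v)=pts('wrist',d,c=c)
for nm,g in [('olda',[.526,-.107,.036]),('oldb',[.607,-.101,.036]),('near',[.4945,-.1987,.036])]:
    g=np.array(g);k=(sdf(P,g,Z)<.012)&(P[:,2]>.02)
    if k.sum()>30: print(nm,*fitcyl(P[k],g,Z),k.sum())
k=(abs(P[:,0]-.69)<.04)&(abs(P[:,1]+.095)<.03)&(P[:,2]>.068); q=P[k]
if len(q): print('pusher',q.min(0),q.max(0),len(q))
"
```

```text
t 3.3 tcp [ 0.652  -0.0929  0.3226] F [0.7 0.3 0.2] gap 0.006 q [-0.31  0.67  1.42 -0.    1.06  1.19]
[-0.06  0.35  0.06] [-0.   0.   0.5]
[-0.06  0.35 11.66] [-0.   0.   0.5]
{'vfov': 65.70646984690485, 'cx': 316.0808142352984, 'cy': 197.78505812438897, 'position': array([ 0.7201516 , -0.08706128,  0.30236449]), 'orientation': array([ 0.09207961,  0.7268225 , -0.67518562, -0.0858765 ])} 309.70691628693146
oldb [ 0.60688843 -0.09984789  0.036     ] 0.0002750289101859354 128
pusher [ 0.6500409  -0.12499788  0.06821329] [ 0.7040831  -0.0650037   0.26282289] 34811
```

View pics/w1.png

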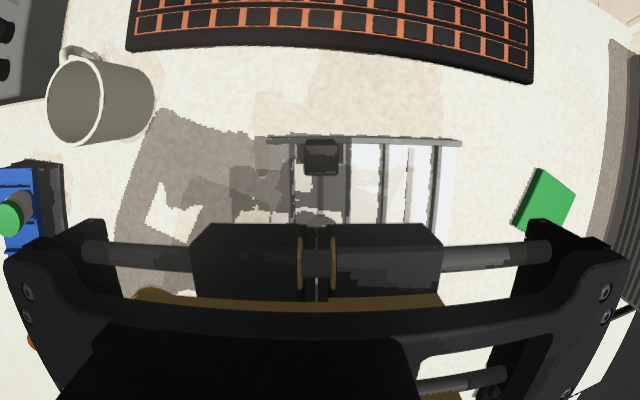

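Call:
play_rows([
  [[0, 0.35, 0, 0, 0, 0.5, 1], [0, 0.35, 3, 0, 0, 0.5, 1], [0, 0.35, 6, 0, 0, 0.5, 1], [0, 0.35, 9, 0, 0, 0.5, 1], [0, 0.35, 10.5, 0, 0, 0.5, 1], [0, 0.35, 11.5, 0, 0, 0.5, 1], [0, 0.35, 11.6, 0, 0, 0.5, 1], [0, 0.35, 11.6, 0, 0, 0.5, 1]],
])

```text
clock: 4.15
eef_pos: [0.6528, -0.0966, 0.2074]
orientation: [0.0, 1.0, 0.032, 0.001]
ft_force: [0.6, -0.3, -0.1]
finger_gap: 0.002
```

Call:
play_rows([
  [[-1, 0, 0, 0, 0, 0, 1], [-2, 0, 0, 0, 0, 0, 1], [-3, 0, 0, 0, 0, 0, 1], [-4, 0, 0, 0, 0, 0, 1], [-5, 0, 0, 0, 0, 0, 1], [-6, 0, 0, 0, 0, 0, 1], [-7, 0, 0, 0, 0, 0, 1], [-8, 0, 0, 0, 0, 0, 1], [-9, 0, 0, 0, 0, 0, 1], [-9.5, 0, 0, 0, 0, 0, 1]],
])

```text
clock: 5.15
eef_pos: [0.5563, -0.1024, 0.2066]
orientation: [-0.0, 1.0, 0.031, -0.001]
ft_force: [2.7, -0.2, 3.1]
finger_gap: 0.004
```

```bash
python3 -c "
from h import *
plan(lane(.0895,.024))"
```

```text
t 5.15 tcp [ 0.5563 -0.1024  0.2066] F [ 2.7 -0.2  3.1] gap 0.004 q [-0.38  0.74  1.72 -0.    0.68  1.13]
[-1.9   0.02  0.06] [-0.   0.1 -0.1]
```

Now slowly until contact with the stop.

Call:
play_rows([
  [[-0.5, 0, 0, 0, 0, 0, 1], [-0.9, 0, 0, 0, 0, 0, 1], [-1.2, 0, 0, 0, 0, 0, 1], [-1.4, 0, 0, 0, 0, 0, 1], [-1.6, 0, 0, 0, 0, 0, 1], [-1.6, 0, 0, 0, 0, 0, 1]],
])

```text
clock: 5.75
eef_pos: [0.5412, -0.1034, 0.2065]
orientation: [-0.0, 1.0, 0.032, -0.0]
ft_force: [1.1, -0.3, 1.8]
finger_gap: 0.005
```

Call:
play_rows([
  [[-0.1, 0, 0, 0, 0, 0, 1], [-0.2, 0, 0, 0, 0, 0, 1], [-0.2, 0, 0, 0, 0, 0, 1]],
])

```text
clock: 6.05
eef_pos: [0.5403, -0.1037, 0.2068]
orientation: [0.0, 1.0, 0.031, 0.001]
ft_force: [4.3, 1.4, -0.3]
finger_gap: 0.003
```

```bash
python3 -c "
from h import *
plan(lane(.0895,.024))
for n in ['top','side']:
    im,d=snap(n,n+'1'); P,_=pts(n,d)
    for g in ([.468,-.108,.036],[.508,-.106,.036]):
        g=np.array(g);k=(sdf(P,g,Z)<.012)&(P[:,2]>.022); print(n,*fitcyl(P[k],g,Z),k.sum())
"
```

```text
t 6.05 tcp [ 0.5403 -0.1037  0.2068] F [ 4.3  1.4 -0.3] gap 0.003 q [-0.39  0.73  1.76  0.    0.64  1.11]
[-0.3  -0.01  0.08] [ 0.1 -0.2 -0.1]
top [ 0.4773554  -0.10155221  0.038375  ] 0.0014220088198178028 25
top [ 0.50604871 -0.11105664  0.03792174] 0.0012454964166553548 32
side [ 0.47228097 -0.11345155  0.03567168] 0.0008403693768936002 545
side [ 0.51017449 -0.10642463  0.03578548] 0.0008158783281083624 409
```

Call:
play_rows([
  [[-0.1, 0, 0, 0, 0, 0, 1], [-0.2, 0, 0, 0, 0, 0, 1], [-0.3, 0, 0, 0, 0, 0, 1], [-0.3, 0, 0, 0, 0, 0, 1]],
])

```text
clock: 6.55
eef_pos: [0.5391, -0.1044, 0.2075]
orientation: [0.001, 1.0, 0.031, 0.004]
ft_force: [9.6, 1.4, 1.3]
finger_gap: 0.006
```

Call:
play_rows([
  [[-0.1, 0, 0, 0, 0, 0, 1], [-0.2, 0, 0, 0, 0, 0, 1], [-0.2, 0, 0, 0, 0, 0, 1]],
])

```text
clock: 6.85
eef_pos: [0.5383, -0.1049, 0.208]
orientation: [0.002, 0.999, 0.031, 0.007]
ft_force: [10.7, 2.0, -0.2]
finger_gap: 0.003
```

```bash
python3 -c "
from h import *
plan(lane(.0895,.024))
for n in ['side']:
    im,d=snap(n,n+'2'); P,_=pts(n,d)
    for g in ([.468,-.108,.036],[.508,-.106,.036]):
        g=np.array(g);k=(sdf(P,g,Z)<.012)&(P[:,2]>.022); print(n,*fitcyl(P[k],g,Z),k.sum())
b=cv2.imread('pics/side2.png')[130:310,230:470]; cv2.imwrite('pics/s2.png',cv2.resize(b,None,fx=3,fy=3))
"
```

```text
t 6.85 tcp [ 0.5383 -0.1049  0.208 ] F [10.7  2.  -0.2] gap 0.003 q [-0.4   0.73  1.77  0.    0.63  1.11]
[-0.09 -0.11  0.2 ] [ 0.3 -0.7 -0.2]
side [ 0.47179067 -0.1139874   0.03596073] 0.0009174991779085095 540
side [ 0.51050454 -0.10801273  0.03664327] 0.0008349873096503702 418
```

View pics/s2.png

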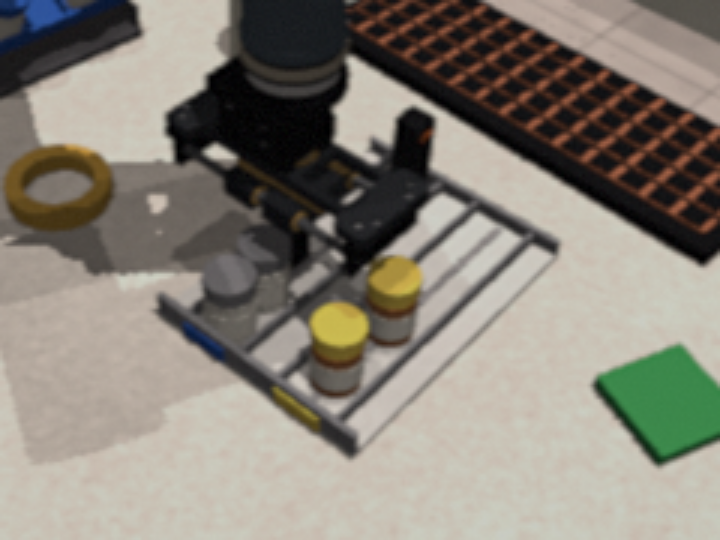

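Call:
play_rows([
  [[0.5, 0, 0, 0, 0, 0, 1], [1, 0, 0, 0, 0, 0, 1], [1, 0, -4, 0, 0, 0, 1], [1, 0, -8, 0, 0, 0, 1], [1, 0, -12, 0, 0, 0, 1], [1, 0, -13, 0, 0, 0, 0.6], [1, 0, -13, 0, 0, 0, 0.3]],
])

```text
clock: 7.6
eef_pos: [0.5439, -0.1031, 0.3377]
orientation: [0.0, 0.999, 0.032, 0.0]
ft_force: [1.0, -0.7, -0.2]
finger_gap: 0.109
```

```bash
python3 -c "
from h import *
plan(rackp(ORANGE,.10))"
```

```text
t 7.6 tcp [ 0.5439 -0.1031  0.3377] F [ 1.  -0.7 -0.2] gap 0.109 q [-0.39  0.52  1.68 -0.    0.94  1.12]
[ -8.83 -24.52   3.27] [ 21.6  24.6 -80.6]
```

Call:
play_rows([
  [[-8.8, -24.5, 3.3, 21.6, 24.6, -80.6, 0.3], [-8.8, -24.5, 3.3, 21.6, 24.6, -80.6, 0.3], [-8.8, -24.5, 3.3, 21.6, 24.6, -80.6, 0.3], [-8.8, -24.5, 3.3, 21.6, 24.6, -80.6, 0.3], [-8.8, -24.5, 3.3, 21.6, 24.6, -80.6, 0.3], [-8.8, -24.5, 3.3, 21.6, 24.6, -80.6, 0.3], [-8.8, -24.5, 3.3, 21.6, 24.6, -80.6, 0.3], [-8.8, -24.5, 3.3, 21.6, 24.6, -80.6, 0.3], [-8.8, -24.5, 3.3, 21.6, 24.6, -80.6, 0.3], [-8.8, -24.5, 3.3, 21.6, 24.6, -80.6, 0.3]],
])

```text
clock: 8.6
eef_pos: [0.4396, 0.1359, 0.3017]
orientation: [-0.178, 0.71, 0.656, 0.186]
ft_force: [0.1, 0.2, -0.5]
finger_gap: 0.698
```

```bash
python3 -c "
from h import *
plan(rackp(ORANGE,.10),rackp(ORANGE,.010))"
```

```text
t 8.6 tcp [0.4396 0.1359 0.3017] F [ 0.1  0.2 -0.5] gap 0.698 q [-0.08  0.5   1.99  0.75  0.82 -0.58]
[ 0.17  0.06 -0.26] [-0.1  0.2 -0.8]
[0.2  0.08 8.74] [-0.1  0.2 -0.8]
```

Call:
play_rows([
  [[0.2, 0.1, 0, 0, 0, -0.5, 0.3], [0.2, 0.1, 0, 0, 0, -0.5, 0.3]],
])

```text
clock: 8.8
eef_pos: [0.4418, 0.1374, 0.3034]
orientation: [-0.175, 0.71, 0.656, 0.186]
ft_force: [0.1, -0.1, -0.1]
finger_gap: 0.703
```

```bash
python3 -c "
from h import *
plan(rackp(ORANGE,.10),rackp(ORANGE,.010))
c,f=cal('wrist'); im,d=snap('wrist','w2'); P,_=pts('wrist',d,c=c)
for n,g in [('o',ORANGE),('b',BLUE),('g',2*BLUE-ORANGE)]:
    k=(sdf(P,g,AX)<.01)&((P-g)@AX>-.01); print(n,k.sum()); 
    if k.sum()>50: print(*fitcyl(P[k],g,AX))
"
```

```text
t 8.8 tcp [0.4418 0.1374 0.3034] F [ 0.1 -0.1 -0.1] gap 0.703 q [-0.08  0.5   1.99  0.75  0.82 -0.57]
[-0.06 -0.14 -0.2 ] [ 0.2  0.3 -0.8]
[-0.01 -0.16  8.8 ] [ 0.2  0.3 -0.8]
o 2640
[0.44950429 0.2682482  0.07548621] 0.0004191280817783787
b 2428
[0.53479713 0.26302585 0.07562606] 0.0004044617440958527
g 2106
[0.61975502 0.25778297 0.0758026 ] 0.0004026876805574911
```

View pics/w2.png

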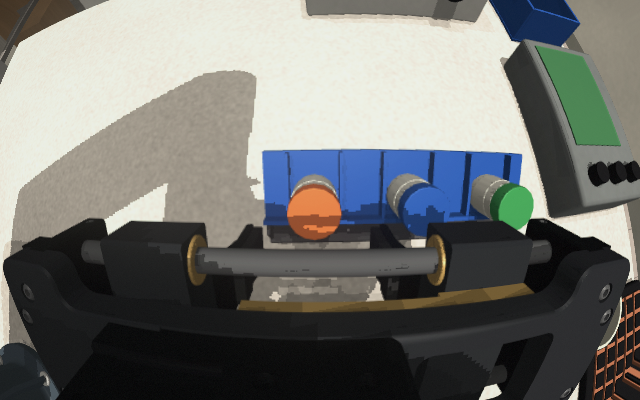

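Call:
play_rows([
  [[0, -0.1, 1.5, 0.2, 0.2, -0.7, 0.3], [0, -0.1, 3, 0.2, 0.2, -0.7, 0.3], [0, -0.1, 4.5, 0.2, 0.2, -0.7, 0.3], [0, -0.1, 6, 0.2, 0.2, -0.7, 0.3], [0, -0.1, 7.5, 0.2, 0.2, -0.7, 0.3], [0, -0.1, 8.5, 0.2, 0.2, -0.7, 0.3], [0, -0.1, 8.8, 0.2, 0.2, -0.7, 0.3], [0, -0.1, 8.8, 0.2, 0.2, -0.7, 0.3]],
])

```text
clock: 9.65
eef_pos: [0.4444, 0.1811, 0.2279]
orientation: [-0.176, 0.704, 0.662, 0.189]
ft_force: [0.1, 1.3, -0.7]
finger_gap: 0.698
```

```bash
python3 -c "
from h import *
plan(rackp(np.array([.4493,.268,.076]),.010))"
```

```text
t 9.65 tcp [0.4444 0.1811 0.2279] F [ 0.1  1.3 -0.7] gap 0.698 q [ 0.02  0.67  2.    0.95  0.66 -0.74]
[-0.06 -0.07  0.11] [0.  0.1 0.2]
```

Within 1 mm. Close.

Call:
play_rows([
  [[0, 0, 0.1, 0, 0, 0, 0.5], [0, 0, 0.1, 0, 0, 0, 0.7], [0, 0, 0.1, 0, 0, 0, 1], [0, 0, 0.1, 0, 0, 0, 1], [0, 0, 0.1, 0, 0, 0, 1], [0, 0, 0.1, 0, 0, 0, 1]],
])

```text
clock: 10.25
eef_pos: [0.4447, 0.1814, 0.2277]
orientation: [-0.176, 0.704, 0.662, 0.189]
ft_force: [-0.9, -1.2, 3.4]
finger_gap: 0.454
```

Call:
play_rows([
  [[0, 0, -0.7, 0, 0, 0, 1], [0, 0, -2, 0, 0, 0, 1], [0, 0, -4, 0, 0, 0, 1], [0, 0, -6, 0, 0, 0, 1], [0, 0, -8, 0, 0, 0, 1], [0, 0, -10, 0, 0, 0, 1], [0, 0, -11, 0, 0, 0, 1], [0, 0, -11, 0, 0, 0, 1]],
])

```text
clock: 11.05
eef_pos: [0.4412, 0.1261, 0.3236]
orientation: [-0.174, 0.704, 0.662, 0.19]
ft_force: [1.0, -0.5, -0.4]
finger_gap: 0.453
```

```bash
python3 -c "
from h import *
plan(lane(.107,.10),lane(.107,.028))
c,f=cal('wrist'); im,d=snap('wrist','w3'); P,_=pts('wrist',d,c=c)
s=monitor.sense(); r=rot(s['orientation']); g=s['eef_pos']+r.apply([0,0,.174]); a=-r.as_matrix()[:,2]
k=(sdf(P,g,a)<.012); print(k.sum()); x=fitcyl(P[k],g,a); print('jar in tool (mm, centre expected 0,0,174)',r.inv().apply(x[0]-s['eef_pos'])*1000,x[1])
"
```

```text
t 11.05 tcp [0.4412 0.1261 0.3236] F [ 1.  -0.5 -0.4] gap 0.453 q [-0.11  0.46  1.98  0.71  0.87 -0.56]
[-21.29  12.77  -7.34] [-21.3 -24.7  80.7]
[-24.87  12.73  -1.1 ] [-21.3 -24.7  80.7]
6118
jar in tool (mm, centre expected 0,0,174) [ -0.51175388   0.69989102 174.01084572] 0.0006568570448283254
```

Call:
play_rows([
  [[-20.8, 12.8, -8.2, -21.3, -24.7, 80.7, 1], [-20.8, 12.8, -8.2, -21.3, -24.7, 80.7, 1], [-20.8, 12.8, -8.2, -21.3, -24.7, 80.7, 1], [-20.8, 12.8, -8.2, -21.3, -24.7, 80.7, 1], [-20.8, 12.8, -8.2, -21.3, -24.7, 80.7, 1], [-20.8, 12.8, -8.2, -21.3, -24.7, 80.7, 1], [-20.8, 12.8, -8.2, -21.3, -24.7, 80.7, 1], [-20.8, 12.8, -8.2, -21.3, -24.7, 80.7, 1], [-20.8, 12.8, -8.2, -21.3, -24.7, 80.7, 1], [-20.8, 12.8, -8.2, -21.3, -24.7, 80.7, 1]],
])

```text
clock: 12.1
eef_pos: [0.5545, -0.1014, 0.2888]
orientation: [-0.003, 0.999, 0.039, -0.0]
ft_force: [-0.4, 0.1, -0.7]
finger_gap: 0.455
```

Call:
play_rows([
  [[0, 0, 0, 0, 0, 0, 1], [0, 0, 0, 0, 0, 0, 1], [0, 0, 0, 0, 0, 0, 1]],
])

```text
clock: 12.4
eef_pos: [0.5547, -0.1018, 0.2898]
orientation: [-0.003, 0.999, 0.043, 0.001]
ft_force: [0.8, -0.1, -0.6]
finger_gap: 0.454
```

```bash
python3 -c "
from h import *
plan(lane(.107,.10),lane(.107,.028))"
```

```text
t 12.4 tcp [ 0.5547 -0.1018  0.2898] F [ 0.8 -0.1 -0.6] gap 0.454 q [-0.38  0.61  1.69  0.01  0.85  1.1 ]
[-0.01  0.09  0.78] [-0.4 -0.2  1.2]
[-0.03  0.14  7.98] [-0.4 -0.2  1.2]
```

Call:
play_rows([
  [[0, 0.1, 1, -0.4, -0.2, 1.2, 1], [0, 0.1, 3, -0.4, -0.2, 1.2, 1], [0, 0.1, 5, -0.4, -0.2, 1.2, 1], [0, 0.1, 6.5, -0.4, -0.2, 1.2, 1], [0, 0.1, 7.2, -0.4, -0.2, 1.2, 1], [0, 0.1, 7.5, -0.4, -0.2, 1.2, 1], [0, 0.1, 7.5, -0.4, -0.2, 1.2, 1], [0, 0.1, 7.5, -0.4, -0.2, 1.2, 1]],
])

```text
clock: 13.2
eef_pos: [0.5553, -0.1027, 0.2158]
orientation: [0.001, 1.0, 0.031, 0.0]
ft_force: [-0.6, 0.9, -0.9]
finger_gap: 0.454
```

```bash
python3 -c "
from h import *
plan(lane(.107,.028))
im,d=snap('side','s3');P,_=pts('side',d)
for g in ([.470,-.112,.036],[.5105,-.107,.036],[.5553,-.103,.042]):
    g=np.array(g);k=(sdf(P,g,Z)<.012)&(P[:,2]>.022); print(*fitcyl(P[k],g,Z),k.sum())
"
```

```text
t 13.2 tcp [ 0.5553 -0.1027  0.2158] F [-0.6  0.9 -0.9] gap 0.454 q [-0.38  0.73  1.72 -0.    0.69  1.13]
[-0.05 -0.01  0.58] [ 0.1 -0.  -0.1]
[ 0.47501351 -0.11238972  0.03561189] 0.0008708022105575128 539
[ 0.51542186 -0.10450242  0.03583376] 0.0013870655463545586 473
[ 0.55387264 -0.10418535  0.04131654] 0.0018292192874348571 375
```

Call:
play_rows([
  [[0.3, 0, 0, 0, 0, 0, 1], [0.3, 0, 0.2, 0, 0, 0, 1], [0.3, 0, 0.4, 0, 0, 0, 1], [0.3, 0, 0.5, 0, 0, 0, 1], [0.3, 0, 0.55, 0, 0, 0, 1], [0.3, 0, 0.55, 0, 0, 0, 1]],
])

```text
clock: 13.85
eef_pos: [0.5583, -0.1024, 0.2107]
orientation: [0.001, 1.0, 0.031, 0.0]
ft_force: [-0.9, 0.3, 5.5]
finger_gap: 0.45
```

```bash
python3 -c "
from h import *
plan(lane(.107,.028))"
```

```text
t 13.85 tcp [ 0.5583 -0.1024  0.2107] F [-0.9  0.3  5.5] gap 0.45 q [-0.38  0.74  1.71 -0.    0.69  1.13]
[-0.36  0.01  0.07] [ 0.1 -0.  -0.1]
```

Call:
play_rows([
  [[0, 0, 0, 0, 0, 0, 0.4], [0, 0, 0, 0, 0, 0, 0.3], [0, 0, 0, 0, 0, 0, 0.3], [0, 0, -2, 0, 0, 0, 0.3], [0, 0, -4, 0, 0, 0, 0.3], [0, 0, -7, 0, 0, 0, 0.3], [0, 0, -11, 0, 0, 0, 0.3], [0, 0, -14, 0, 0, 0, 0.3], [0, 0, -14, 0, 0, 0, 0.3]],
])

```text
clock: 14.75
eef_pos: [0.5595, -0.1027, 0.3542]
orientation: [0.003, 0.999, 0.031, 0.005]
ft_force: [0.5, -0.4, -0.6]
finger_gap: 0.7
```

```bash
python3 -c "
from h import *
B=np.array([.5344,.2627,.076])
plan(rackp(B,.10))
im,d=snap('side','s4');P,_=pts('side',d)
for g in ([.472,-.112,.036],[.513,-.106,.036],[.5573,-.103,.036]):
    g=np.array(g);k=(sdf(P,g,Z)<.010)&(P[:,2]>.022); print(*fitcyl(P[k],g,Z),k.sum())
b=im[130:310,230:470,::-1]; cv2.imwrite('pics/s4c.png',cv2.resize(b,None,fx=3,fy=3))
"
```

```text
t 14.75 tcp [ 0.5595 -0.1027  0.3542] F [ 0.5 -0.4 -0.6] gap 0.7 q [-0.38  0.52  1.63 -0.    0.99  1.13]
[ -1.94 -23.56   4.8 ] [ 22.2  24.4 -80.5]
[ 0.47516353 -0.11233444  0.03569851] 0.0007387927082613058 523
[ 0.51684027 -0.10460042  0.03557754] 0.0010867453000011108 413
[ 0.55787251 -0.10311351  0.03571853] 0.000682118472379506 365
```

View pics/s4c.png

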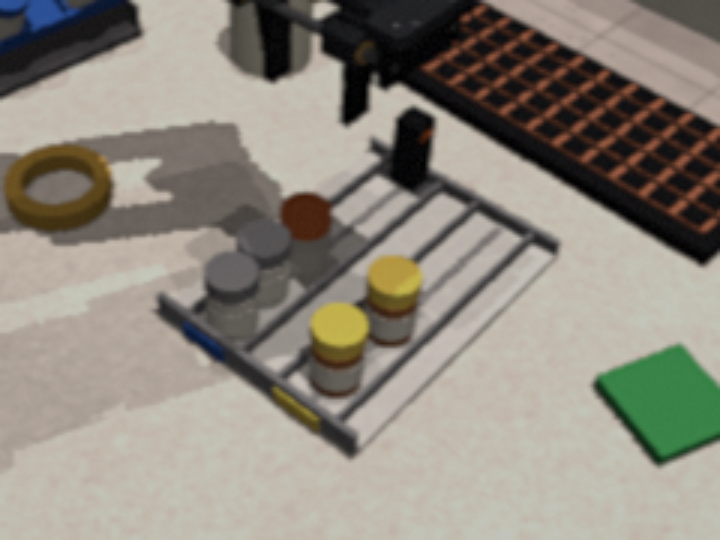

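Call:
play_rows([
  [[-1.9, -23.6, 4.8, 22.2, 24.4, -80.5, 0.3], [-1.9, -23.6, 4.8, 22.2, 24.4, -80.5, 0.3], [-1.9, -23.6, 4.8, 22.2, 24.4, -80.5, 0.3], [-1.9, -23.6, 4.8, 22.2, 24.4, -80.5, 0.3], [-1.9, -23.6, 4.8, 22.2, 24.4, -80.5, 0.3], [-1.9, -23.6, 4.8, 22.2, 24.4, -80.5, 0.3], [-1.9, -23.6, 4.8, 22.2, 24.4, -80.5, 0.3], [-1.9, -23.6, 4.8, 22.2, 24.4, -80.5, 0.3], [-1.9, -23.6, 4.8, 22.2, 24.4, -80.5, 0.3], [-1.9, -23.6, 4.8, 22.2, 24.4, -80.5, 0.3]],
])

```text
clock: 15.8
eef_pos: [0.5237, 0.132, 0.2997]
orientation: [-0.181, 0.71, 0.655, 0.185]
ft_force: [-0.0, -0.6, 0.6]
finger_gap: 0.701
```

Call:
play_rows([
  [[0, 0, 0, 0, 0, 0, 0.3], [0, 0, 0, 0, 0, 0, 0.3], [0, 0, 0, 0, 0, 0, 0.3]],
])

```text
clock: 16.1
eef_pos: [0.5242, 0.1321, 0.3008]
orientation: [-0.179, 0.713, 0.653, 0.184]
ft_force: [0.2, 0.5, -0.3]
finger_gap: 0.699
```

```bash
python3 -c "
from h import *
B=np.array([.5344,.2627,.076])
plan(rackp(B,.10),rackp(B,.010))
c,f=cal('wrist'); im,d=snap('wrist','w5'); P,_=pts('wrist',d,c=c)
for n,g in [('b',BLUE),('g',2*BLUE-ORANGE)]:
    k=(sdf(P,g,AX)<.01)&((P-g)@AX>-.01); print(n,k.sum(),*fitcyl(P[k],g,AX))
"
```

```text
t 16.1 tcp [0.5242 0.1321 0.3008] F [ 0.2  0.5 -0.3] gap 0.699 q [-0.08  0.58  1.79  0.68  0.91 -0.45]
[ 0.11  0.17 -0.38] [-0.2  0.2 -1.4]
[0.14 0.2  8.62] [-0.2  0.2 -1.4]
b 2696 [0.53428507 0.26287271 0.07546527] 0.0004053273530298142
g 2406 [0.61963719 0.25770039 0.07563027] 0.0004059577391518094
```

Call:
play_rows([
  [[0.1, 0.2, 1, -0.2, 0.2, -1.4, 0.3], [0.1, 0.2, 3, -0.2, 0.2, -1.4, 0.3], [0.1, 0.2, 4.5, -0.2, 0.2, -1.4, 0.3], [0.1, 0.2, 6, -0.2, 0.2, -1.4, 0.3], [0.1, 0.2, 7.5, -0.2, 0.2, -1.4, 0.3], [0.1, 0.2, 8.3, -0.2, 0.2, -1.4, 0.3], [0.1, 0.2, 8.7, -0.2, 0.2, -1.4, 0.3], [0.1, 0.2, 8.7, -0.2, 0.2, -1.4, 0.3]],
])

```text
clock: 16.95
eef_pos: [0.529, 0.1762, 0.226]
orientation: [-0.177, 0.704, 0.662, 0.189]
ft_force: [-0.5, -0.1, 1.4]
finger_gap: 0.705
```

```bash
python3 -c "
from h import *
plan(rackp(np.array([.5344,.2628,.0758]),.010))"
```

```text
t 16.95 tcp [0.529  0.1762 0.226 ] F [-0.5 -0.1  1.4] gap 0.705 q [ 0.01  0.72  1.79  0.8   0.77 -0.56]
[-0.   -0.02 -0.06] [-0.  -0.1  0.2]
```

Call:
play_rows([
  [[0, 0, 0, 0, 0, 0, 0.5], [0, 0, 0, 0, 0, 0, 0.7], [0, 0, 0, 0, 0, 0, 1], [0, 0, 0, 0, 0, 0, 1], [0, 0, 0, 0, 0, 0, 1], [0, 0, 0, 0, 0, 0, 1]],
])

```text
clock: 17.55
eef_pos: [0.5292, 0.1759, 0.2269]
orientation: [-0.177, 0.704, 0.661, 0.19]
ft_force: [-0.6, -1.3, 2.9]
finger_gap: 0.451
```

Call:
play_rows([
  [[0, 0, -0.8, 0, 0, 0, 1], [0, 0, -2, 0, 0, 0, 1], [0, 0, -4, 0, 0, 0, 1], [0, 0, -6, 0, 0, 0, 1], [0, 0, -8, 0, 0, 0, 1], [0, 0, -10, 0, 0, 0, 1], [0, 0, -11, 0, 0, 0, 1], [0, 0, -11, 0, 0, 0, 1]],
])

```text
clock: 18.35
eef_pos: [0.5258, 0.1202, 0.3231]
orientation: [-0.175, 0.704, 0.661, 0.191]
ft_force: [-1.1, -0.3, -2.3]
finger_gap: 0.45
```

```bash
python3 -c "
from h import *
plan(lane(.159,.11),lane(.159,.028))
c,f=cal('wrist'); im,d=snap('wrist','w6'); P,_=pts('wrist',d,c=c)
s=monitor.sense(); r=rot(s['orientation']); g=s['eef_pos']+r.apply([0,0,.174]); a=-r.as_matrix()[:,2]
k=(sdf(P,g,a)<.012); print(k.sum()); x=fitcyl(P[k],g,a); print(r.inv().apply(x[0]-s['eef_pos'])*1000,x[1])
"
```

```text
t 18.35 tcp [0.5258 0.1202 0.3231] F [-1.1 -0.3 -2.3] gap 0.45 q [-0.1   0.54  1.78  0.66  0.96 -0.46]
[-20.1    9.45  -7.96] [-21.4 -24.8  80.7]
[-24.21   9.4   -0.86] [-21.4 -24.8  80.7]
6067
[ -0.24414088   0.79810808 173.30353644] 0.0006184489515595817
```

Call:
play_rows([
  [[-20.1, 9.5, -8, -21.4, -24.8, 80.7, 1], [-20.1, 9.5, -8, -21.4, -24.8, 80.7, 1], [-20.1, 9.5, -8, -21.4, -24.8, 80.7, 1], [-20.1, 9.5, -8, -21.4, -24.8, 80.7, 1], [-20.1, 9.5, -8, -21.4, -24.8, 80.7, 1], [-20.1, 9.5, -8, -21.4, -24.8, 80.7, 1], [-20.1, 9.5, -8, -21.4, -24.8, 80.7, 1], [-20.1, 9.5, -8, -21.4, -24.8, 80.7, 1], [-20.1, 9.5, -8, -21.4, -24.8, 80.7, 1], [-20.1, 9.5, -8, -21.4, -24.8, 80.7, 1]],
])

```text
clock: 19.4
eef_pos: [0.6066, -0.0979, 0.289]
orientation: [-0.003, 0.999, 0.039, -0.001]
ft_force: [-0.8, 0.2, -1.4]
finger_gap: 0.452
```

Call:
play_rows([
  [[0, 0, 0, 0, 0, 0, 1], [0, 0, 0, 0, 0, 0, 1], [0, 0, 0, 0, 0, 0, 1]],
])

```text
clock: 19.7
eef_pos: [0.6068, -0.0983, 0.2899]
orientation: [-0.004, 0.999, 0.043, 0.001]
ft_force: [0.3, -0.9, -1.3]
finger_gap: 0.453
```

```bash
python3 -c "
from h import *
plan(lane(.159,.11),lane(.159,.028))"
```

```text
t 19.7 tcp [ 0.6068 -0.0983  0.2899] F [ 0.3 -0.9 -1.3] gap 0.453 q [-0.34  0.66  1.56  0.01  0.93  1.14]
[-0.02  0.1  -0.22] [-0.4 -0.1  1.2]
[-0.04  0.16  7.98] [-0.4 -0.1  1.2]
```

Call:
play_rows([
  [[0, 0.1, 1, -0.4, -0.1, 1.2, 1], [0, 0.1, 3, -0.4, -0.1, 1.2, 1], [0, 0.1, 5, -0.4, -0.1, 1.2, 1], [0, 0.1, 6.5, -0.4, -0.1, 1.2, 1], [0, 0.1, 7.2, -0.4, -0.1, 1.2, 1], [0, 0.1, 7.5, -0.4, -0.1, 1.2, 1], [0, 0.1, 7.7, -0.4, -0.1, 1.2, 1], [0, 0.1, 7.8, -0.4, -0.1, 1.2, 1], [0, 0.1, 7.9, -0.4, -0.1, 1.2, 1], [0, 0.1, 7.9, -0.4, -0.1, 1.2, 1]],
])

```text
clock: 20.7
eef_pos: [0.6074, -0.0991, 0.2119]
orientation: [0.001, 0.999, 0.032, 0.001]
ft_force: [-0.3, -0.8, -1.5]
finger_gap: 0.453
```

```bash
python3 -c "
from h import *
plan(lane(.159,.028))
im,d=snap('side','s7');P,_=pts('side',d)
for g in ([.475,-.112,.036],[.516,-.106,.036],[.5573,-.103,.036],[.606,-.1,.037]):
    g=np.array(g);k=(sdf(P,g,Z)<.010)&(P[:,2]>.022); print(*fitcyl(P[k],g,Z),k.sum())
"
```

```text
t 20.7 tcp [ 0.6074 -0.0991  0.2119] F [-0.3 -0.8 -1.5] gap 0.453 q [-0.34  0.77  1.59 -0.    0.78  1.17]
[-0.08  0.02  0.19] [ 0.1 -0.1 -0.1]
[ 0.47596549 -0.11261721  0.03565733] 0.0009045104159627441 539
[ 0.51851495 -0.10541202  0.03560154] 0.0014556464769156438 435
[ 0.5579325  -0.10320284  0.03555871] 0.0007034048776614968 366
[ 0.60737728 -0.10013264  0.03775968] 0.0012911274752858293 322
```

Still not touching; lower slowly.

Call:
play_rows([
  [[0, 0, 0.1, 0, 0, 0, 1], [0, 0, 0.15, 0, 0, 0, 1], [0, 0, 0.2, 0, 0, 0, 1], [0, 0, 0.2, 0, 0, 0, 1]],
])

```text
clock: 21.15
eef_pos: [0.6074, -0.099, 0.2101]
orientation: [0.001, 0.999, 0.032, 0.001]
ft_force: [-1.0, 1.4, 4.6]
finger_gap: 0.451
```

Touching the floor (Fz +4.6). Release and lift.

Call:
play_rows([
  [[0, 0, 0, 0, 0, 0, 0.4], [0, 0, 0, 0, 0, 0, 0.3], [0, 0, 0, 0, 0, 0, 0.3], [0, 0, -2, 0, 0, 0, 0.3], [0, 0, -4, 0, 0, 0, 0.3], [0, 0, -7, 0, 0, 0, 0.3], [0, 0, -9, 0, 0, 0, 0.3], [0, 0, -10, 0, 0, 0, 0.4], [0, 0, -10, 0, 0, 0, 0.4]],
])

```text
clock: 22.05
eef_pos: [0.6075, -0.0991, 0.3107]
orientation: [0.001, 0.999, 0.032, 0.002]
ft_force: [0.6, -0.1, -0.2]
finger_gap: 0.631
```

```bash
python3 -c "
from h import *
im,d=snap('side','s8');P,_=pts('side',d)
for g in ([.475,-.112,.036],[.516,-.106,.036],[.5573,-.103,.036],[.607,-.1,.036]):
    g=np.array(g);k=(sdf(P,g,Z)<.010)&(P[:,2]>.022); print(*fitcyl(P[k],g,Z),k.sum())
c,f=cal('wrist'); im,d=snap('wrist','w8'); P,_=pts('wrist',d,c=c)
k=(abs(P[:,0]-.69)<.03)&(abs(P[:,1]+.095)<.025)&(P[:,2]>.07)&(P[:,2]<.08); q=P[k]; print('pusher',np.percentile(q,[2,50,98],axis=0),len(q))
plan(lane(.241,.14),lane(.241,.042))
b=np.vstack([cv2.imread('pics/s8.png')[130:310,230:470],]);cv2.imwrite('pics/s8c.png',cv2.resize(b,None,fx=3,fy=3))
"
```

```text
[ 0.47594924 -0.11252263  0.03571612] 0.0008526209803544314 537
[ 0.51877975 -0.10545595  0.03577313] 0.001431340927509744 436
[ 0.55785907 -0.10319464  0.03572365] 0.0007126426946818427 369
[ 0.60796917 -0.09996809  0.0356933 ] 0.0007160065724893597 340
pusher [[ 0.67908812 -0.1043906   0.07360251]
 [ 0.69068032 -0.0923753   0.07569593]
 [ 0.70244735 -0.08006836  0.07715358]] 1287
t 22.15 tcp [ 0.6068 -0.0989  0.3087] F [ 0.1 -0.9 -0.3] gap 0.608 q [-0.34  0.63  1.54 -0.    0.97  1.17]
[ 8.18  0.04 -1.34] [ 0.   0.  -0.1]
[8.19 0.03 8.46] [ 0.   0.  -0.1]
```

View pics/s8c.png

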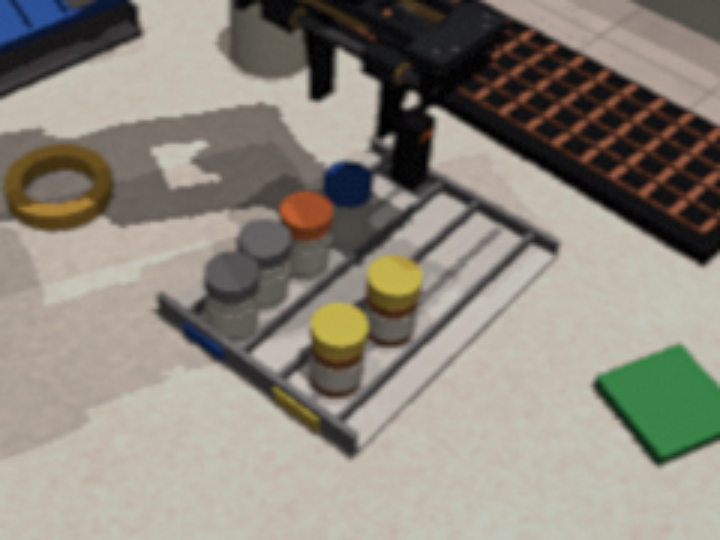

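Call:
play_rows([
  [[4, -0.1, 0, 0, 0, 0, 0.4], [8.4, -0.1, 0, 0, 0, 0, 0.4], [8.4, -0.1, 0, 0, 0, 0, 0.4], [8.4, -0.1, 2, 0, 0, 0, 0.4], [8.4, -0.1, 4, 0, 0, 0, 0.4], [8.4, -0.1, 6, 0, 0, 0, 0.4], [8.4, -0.1, 8, 0, 0, 0, 0.4], [8.4, -0.1, 8.4, 0, 0, 0, 0.4], [8.4, -0.1, 8.4, 0, 0, 0, 0.4]],
])

```text
clock: 23.05
eef_pos: [0.69, -0.0926, 0.2235]
orientation: [-0.0, 0.999, 0.032, -0.002]
ft_force: [0.9, -0.2, -0.2]
finger_gap: 0.6
```

Call:
play_rows([
  [[0, 0, 0, 0, 0, 0, 0.6], [0, 0, 0, 0, 0, 0, 0.75], [0, 0, 0, 0, 0, 0, 1], [0, 0, 0, 0, 0, 0, 1], [0, 0, 0, 0, 0, 0, 1]],
])

```text
clock: 23.55
eef_pos: [0.6913, -0.093, 0.2264]
orientation: [0.001, 0.999, 0.032, 0.001]
ft_force: [0.5, -0.4, 2.1]
finger_gap: 0.296
```

```bash
python3 -c "
from h import *
plan(lane(.243-.069,.042,.0015))"
```

```text
t 23.55 tcp [ 0.6913 -0.093   0.2264] F [ 0.5 -0.4  2.1] gap 0.296 q [-0.29  0.83  1.36 -0.    0.95  1.21]
[-6.98 -0.06  0.22] [ 0.1 -0.1 -0. ]
```

Call:
play_rows([
  [[-0.4, 0, 0, 0, 0, 0, 1], [-1, 0, 0, 0, 0, 0, 1], [-1.6, 0, 0, 0, 0, 0, 1], [-2.2, 0, 0, 0, 0, 0, 1], [-2.8, 0, 0, 0, 0, 0, 1], [-3.4, 0, 0, 0, 0, 0, 1], [-4, 0, 0, 0, 0, 0, 1], [-4.6, 0, 0, 0, 0, 0, 1], [-5.2, 0, 0, 0, 0, 0, 1], [-5.5, 0, 0, 0, 0, 0, 1]],
])

```text
clock: 24.55
eef_pos: [0.6362, -0.0971, 0.2264]
orientation: [0.002, 0.999, 0.032, 0.002]
ft_force: [3.6, -3.6, 4.5]
finger_gap: 0.297
```

Call:
play_rows([
  [[-0.3, 0, 0, 0, 0, 0, 1], [-0.6, 0, 0, 0, 0, 0, 1], [-0.8, 0, 0, 0, 0, 0, 1], [-1, 0, 0, 0, 0, 0, 1], [-1, 0, 0, 0, 0, 0, 1]],
])

```text
clock: 25.05
eef_pos: [0.6267, -0.0978, 0.2264]
orientation: [0.002, 0.999, 0.032, 0.002]
ft_force: [2.8, -3.6, 4.3]
finger_gap: 0.299
```

Call:
play_rows([
  [[-0.1, 0, 0, 0, 0, 0, 1], [-0.2, 0, 0, 0, 0, 0, 1], [-0.3, 0, 0, 0, 0, 0, 1], [-0.3, 0, 0, 0, 0, 0, 1]],
])

```text
clock: 25.45
eef_pos: [0.6243, -0.0979, 0.2264]
orientation: [0.002, 0.999, 0.032, 0.003]
ft_force: [4.2, -5.3, 4.1]
finger_gap: 0.301
```

Call:
play_rows([
  [[-0.1, 0, 0, 0, 0, 0, 1], [-0.1, 0, 0, 0, 0, 0, 1], [-0.2, 0, 0, 0, 0, 0, 1], [-0.2, 0, 0, 0, 0, 0, 1]],
])

```text
clock: 25.85
eef_pos: [0.6224, -0.0981, 0.2264]
orientation: [0.002, 0.999, 0.032, 0.003]
ft_force: [4.7, -4.8, 3.0]
finger_gap: 0.294
```

```bash
python3 -c "
from h import *
plan(lane(.243-.069,.042,.0015))
im,d=snap('side','s9');P,_=pts('side',d)
for g in ([.472,-.111,.036],[.512,-.108,.036],[.552,-.106,.036],[.592,-.103,.036]):
    g=np.array(g);k=(sdf(P,g,Z)<.010)&(P[:,2]>.022); print(*fitcyl(P[k],g,Z),k.sum())
b=np.vstack([cv2.imread('pics/s9.png')[130:310,230:470],]);cv2.imwrite('pics/s9c.png',cv2.resize(b,None,fx=3,fy=3))
"
```

```text
t 25.85 tcp [ 0.6224 -0.0981  0.2264] F [ 4.7 -4.8  3. ] gap 0.294 q [-0.33  0.77  1.55 -0.    0.82  1.18]
[-0.08 -0.13  0.24] [ 0.2 -0.4 -0.1]
[ 0.47336339 -0.11271499  0.03573369] 0.0008513316990754125 550
[ 0.51465708 -0.10532564  0.03581555] 0.001232357650152227 450
[ 0.55412575 -0.10523507  0.03571386] 0.001216162449411029 450
[ 0.5934675  -0.102562    0.03621795] 0.001462175810045067 436
```

View pics/s9c.png

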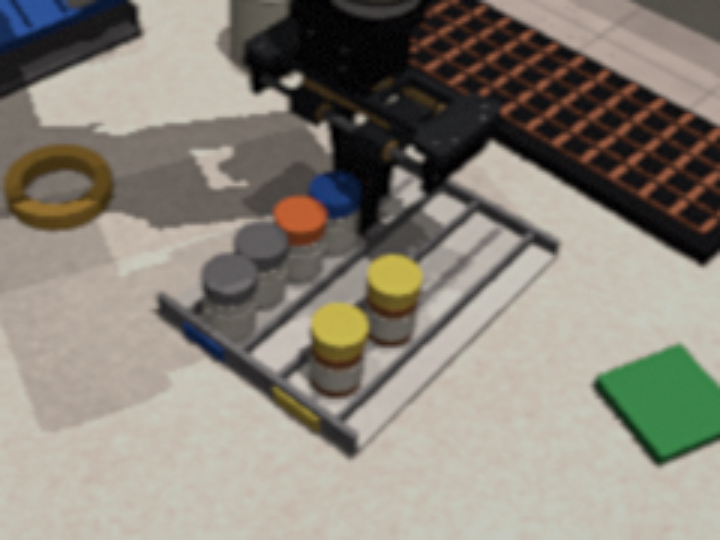

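Call:
play_rows([
  [[-0.1, 0, 0, 0, 0, 0, 1], [-0.1, 0, 0, 0, 0, 0, 1], [-0.2, 0, 0, 0, 0, 0, 1], [-0.2, 0, 0, 0, 0, 0, 1]],
])

```text
clock: 26.3
eef_pos: [0.6212, -0.0981, 0.2264]
orientation: [0.002, 0.999, 0.032, 0.005]
ft_force: [7.0, -4.1, 1.4]
finger_gap: 0.294
```

Call:
play_rows([
  [[-0.1, 0, 0, 0, 0, 0, 1], [-0.1, 0, 0, 0, 0, 0, 1], [-0.2, 0, 0, 0, 0, 0, 1], [-0.2, 0, 0, 0, 0, 0, 1]],
])

```text
clock: 26.7
eef_pos: [0.6204, -0.0981, 0.2264]
orientation: [0.002, 0.999, 0.031, 0.007]
ft_force: [10.9, -2.3, -0.8]
finger_gap: 0.296
```

Call:
play_rows([
  [[0, 0, 0, 0, 0, 0, 0.6], [0, 0, 0, 0, 0, 0, 0.4], [0, 0, 0, 0, 0, 0, 0.4], [0, 0, -1, 0, 0, 0, 0.4], [0, 0, -3, 0, 0, 0, 0.4], [0, 0, -6, 0, 0, 0, 0.4], [0, 0, -10, 0, 0, 0, 0.4], [0, 0, -14, 0, 0, 0, 0.4], [0, 0, -17, 0, 0, 0, 0.4], [0, 0, -17, 0, 0, 0, 0.4]],
])

```text
clock: 27.7
eef_pos: [0.6177, -0.0972, 0.4013]
orientation: [0.002, 0.999, 0.032, 0.005]
ft_force: [0.7, -0.7, 0.2]
finger_gap: 0.602
```

Call:
play_rows([
  [[0, -5, 0, 0, 0, 0, 0.4], [0, -10, 0, 0, 0, 0, 0.4], [0, -15, 0, 0, 0, 0, 0.4], [0, -20, 0, 0, 0, 0, 0.4], [0, -25, 0, 0, 0, 0, 0.4], [0, -30, 0, 0, 0, 0, 0.4], [0, -30, 0, 0, 0, 0, 0.4]],
])

```text
clock: 28.4
eef_pos: [0.5958, 0.2081, 0.394]
orientation: [-0.001, 0.999, 0.035, -0.001]
ft_force: [-0.5, -0.2, -0.6]
finger_gap: 0.601
```

```bash
python3 -c "
from h import *
for n in ['side','top']:
    im,d=snap(n,n+'10');P,_=pts(n,d); L=[]
    for g in ([.472,-.111,.036],[.512,-.108,.036],[.552,-.106,.036],[.592,-.103,.036],[.4945,-.1987,.036],2*BLUE-ORANGE):
        g=np.array(g);a=Z if g[1]<0 else AX;k=(sdf(P,g,a)<.010)&((P-g)@a>-.014)
        c,r=fitcyl(P[k],g,a);L.append(c);print(n,c.round(4),r.round(4),k.sum())
    L=np.array(L)[:4];print('spacing mm',np.linalg.norm(np.diff(L,axis=0),axis=1)*1000,'lane x',(L-F)@U*1000)
    k=(abs(P[:,0]-.62)<.03)&(abs(P[:,1]+.098)<.02)&(P[:,2]>.07)&(P[:,2]<.082); q=P[k]; print('pusher',np.percentile(q,[2,50,98],axis=0).round(4),len(q))
a=cv2.imread('pics/top10.png')[120:270,150:450];b=cv2.imread('pics/side10.png')[90:290,170:470]
cv2.imwrite('pics/fin.png',np.vstack([cv2.resize(a,(576,288)),cv2.resize(b,(468,312)).__class__ and cv2.resize(b,(576,312))]))
"
```

```text
side [ 0.4727 -0.1126  0.0356] 0.0008 554
side [ 0.5145 -0.1054  0.0356] 0.0013 455
side [ 0.5537 -0.1055  0.0357] 0.0014 446
side [ 0.5927 -0.1026  0.036 ] 0.0012 412
side [ 0.4959 -0.2     0.0356] 0.0006 465
side [0.6196 0.2561 0.0754] 0.0008 261
spacing mm [42.48147162 39.18520954 39.16329361] lane x [ 24.41235719  66.64857684 105.73944617 144.89901485]
pusher [[ 0.6099 -0.1136  0.0705]
 [ 0.6201 -0.1018  0.0751]
 [ 0.6335 -0.0894  0.0777]] 93
top [ 0.4718 -0.1095  0.0373] 0.0016 237
top [ 0.5123 -0.102   0.0374] 0.0017 231
top [ 0.5527 -0.1008  0.0372] 0.0016 233
top [ 0.5881 -0.0999  0.0373] 0.0013 206
top [ 0.4934 -0.1976  0.0368] 0.001 194
top [0.6207 0.2555 0.0752] 0.0011 72
spacing mm [41.17656953 40.43613979 35.36925461] lane x [ 23.75120711  64.64583233 105.05867094 140.39764267]
pusher [[ 0.5913 -0.1098  0.0703]
 [ 0.6176 -0.0963  0.0767]
 [ 0.6311 -0.0853  0.0804]] 96
```

View pics/fin.png

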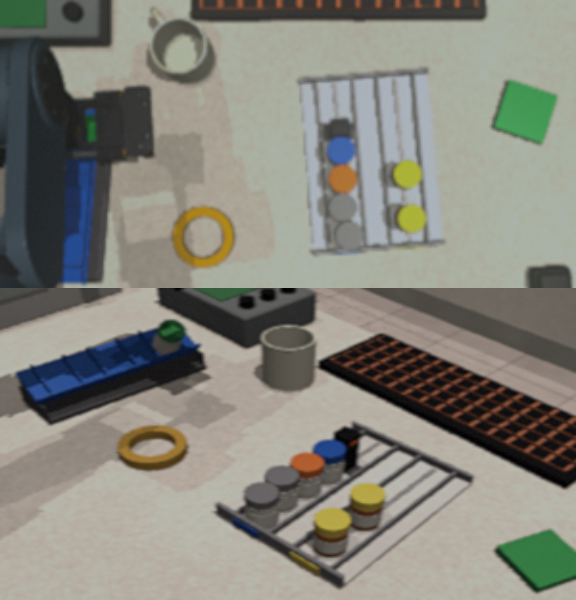

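```bash
python3 -c "
from h import *
def box(P,c):
    d=P-c; q=np.c_[abs(d@U)-.012,abs(d@V)-.013,abs(d[:,2])-.035]
    return np.linalg.norm(np.maximum(q,0),axis=1)+np.minimum(q.max(1),0)
def un(P,x):
    S=[sdf(P,np.r_[x[2*i:2*i+2],.036+x[10]],Z) for i in range(4)]+[box(P,np.r_[x[8:10],.041+x[10]])]
    S=np.array(S); return S[abs(S).argmin(0),range(len(P))]
for n in ['side','top']:
    d=cv2.imread; im,d=snap(n,n+'11');P,_=pts(n,d)
    x=np.array([.471,-.111,.511,-.107,.551,-.105,.591,-.102,.622,-.098,0])
    for it in range(3):
        k=(abs(un(P,x))<.006)&(P[:,2]>.03); x=least_squares(lambda y:un(P[k],y),x,loss='soft_l1',f_scale=.001).x
    C=x[:10].reshape(5,2); print(n,C.round(4).tolist(),'z',x[10].round(4),'spacing along lane',(np.diff(C,axis=0)@U[:2]*1000).round(1),'dist',(np.linalg.norm(np.diff(C,axis=0),axis=1)*1000).round(1),k.sum())
for l in ['mug','mouse','tape','notes']:
    for r in viewer.cut_out('top',l)[:1]:
        P,_=pts('top',d,r['mask']); print(l,r['conf'],np.median(P,0).round(3))
print(monitor.sense()['clock'])
"
```

```text
side [[0.4723, -0.1124], [0.5106, -0.1034], [0.5509, -0.1038], [0.5907, -0.1013], [0.6227, -0.1003]] z -0.0004 spacing along lane [38.8 40.2 39.9 32. ] dist [39.4 40.3 39.9 32. ] 1466
top [[0.4692, -0.1106], [0.5104, -0.1012], [0.5475, -0.1024], [0.5895, -0.0982], [0.6206, -0.0972]] z 0.0011 spacing along lane [41.7 37.  42.1 31.1] dist [42.2 37.2 42.1 31.1] 801
mug 0.84 [0.74  0.132 0.035]
mouse 0.7 [ 0.371 -0.401  0.029]
tape 0.71 [0.462 0.101 0.02 ]
notes 0.67 [ 0.646 -0.372  0.015]
28.8
```

```bash
python3 -c "
from bench import env; print(env.hand_in())"
```

```text
the job is handed in; nothing more can be done
None
```

The grey-lid lane is restocked and handed in at about 29 s of robot time. I pushed the two old jars, in their order, up to the front stop. I then lifted the orange jar and after it the blue jar out along their own axes, and lowered each upright into the lane until it touched the floor. Last, I pinched the pusher and slid it about 69 mm forward until it stalled at about 11 N, which matches the 0.069 m given for a snug row.

**Row:** a joint fit from the side camera put the centres 39.4, 40.3 and 39.9 mm apart, with the pusher 32 mm behind the last jar. The same fit from the top camera was noisier, at 42, 37, 42 and 31 mm. Both give about 151–152 mm from the first jar to the pusher, where 152 mm is snug.

**Checks that disagreed:**
- Fits of single jars were off by up to 5 mm, because neighbouring jars confused them.
- After the first push, the side camera showed the old jars about 3–4 mm further back than while pressed. I loaded the new jars without pushing again; the final push closed the row.
- The first jar sits a few millimetres off the lane's centre line, within the play between the rails.

**Other stock:** the yellow-lid jar I re-measured, the green-lid jar, mug, mouse and notes all measured within about 4 mm of where they started. The tape read about 5 mm off, though I never went near it, so I take that as measurement noise.

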